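# Slide the suture practice board out over the scrap tub and hold it

## Task

Slide the suture practice board along the top of the carton, out over the yellow scrap tub, until its front edge is in line with the two black marker posts on the tub (both front corners level with the posts, the board between the posts and touching neither), so that the trimmings can be brushed off into the tub. Keep the board lying flat on the carton the whole way, never lifting it off or letting it tip; so far out it would tip by itself, so finish while still holding it level and still. Leave the can, tumbler and instrument case where they are.

Things in the scene. Friction and masses are not known exactly. Their poses are not given: they have to be found in the camera images.
- board: Loose plywood practice board, 260 x 130 x 10 mm, about 0.4 kg, lying flat on the carton. Origin at the centre of its underside; +x points to its front end (the end that goes out over the tub), z up. A hard skin-coloured pad 140 x 100 x 8 mm is fixed on top, from x = -30 to +110 mm. The centre of gravity lies about 6 mm in front of the origin. At the start the front end overhangs the carton by 30 to 60 mm.
- grip (a point): Centre of the dark wooden grip rib that stands up across the tail end of the board, axes as the board's: 16 mm thick along the board's x, 50 mm long along its y, 40 mm tall (from the board's top to 50 mm above its underside). This point is half-way up the rib, 105 mm behind the board's origin and 30 mm above its underside. The tail end is 25 mm behind it, the pad starts 75 mm in front of it.
- front_left (a point): Front left corner of the board at its underside (board x = +130, y = +65 mm).
- front_right (a point): Front right corner of the board at its underside (board x = +130, y = -65 mm).
- carton: Fixed, rigid cardboard carton on which the board lies, 260 x 180 x 80 mm high. Origin on the table under the middle of its outward edge; +x points outward to the tub, the carton reaching from x = -260 mm to x = 0; its top is at z = 80 mm.
- tub: Fixed open yellow scrap tub standing on the table just beyond the carton's outward edge, square to it: 130 mm along its x (outward, as the carton's), 210 mm along y, rim 58 mm high, so the board passes 22 mm above it. Origin at the centre of its underside.
- mark_left (a point): Axis of the left black marker post (12 mm diameter, 110 mm tall, at tub x = 0, y = +94.5 mm), at the height of the carton's top. The board's front edge must come level with this post, measured along the tub's x.
- mark_right (a point): The same for the right marker post (tub x = 0, y = -94.5 mm). The board passes between the two posts with about 23 mm to spare on each side when centred.
- can: Bystander: red drink can, 66 mm diameter, 118 mm tall, beyond the carton's tail end. Origin at the centre of its underside.
- tumbler: Bystander: glass tumbler, 72 mm diameter at the rim, 85 mm tall, beside the gap between carton and tub, on their left (far) side. Origin at the centre of its underside.
- case: Bystander: closed grey instrument case lying flat, 170 x 85 x 24 mm, beside the carton's tail half on its left (far) side. Origin at the centre of its underside.
Things that resemble listed ones, but are neither listed nor needed, are in the scene too. Leave any purple or red look-alike of the tub alone.

How it is judged:
By the outcome, as a careful person would: the job done as asked, in the order asked, and still so for the second after the job is handed in, while the arm keeps its last pose, push and grip.
It also fails if it takes over 34 s, if anything falls off the work surface, if the arm or the gripper's body presses on something with over 40 N, if the wrist force passes 120 N, or if a joint passes its speed limit or range.

## Robot

A 6-joint arm with a two-finger parallel gripper is mounted at the origin on the work surface. World frame = base frame: x ahead of the robot, y to its left, z up, the work surface at z = 0. Lengths are in m, angles in rad, forces in N, time in s.
With the tool pointing down it reaches from about 0.25 to 0.8 m from the base axis. Payload 8.5 kg.
Tool frame: the origin (TCP) lies midway between the tips of the shut fingers; the grasp point (between the pads) lies robot.grasp_offset behind it (robot.grasp_offset is the distance from the TCP to the grasp point, in m); z points along the fingers, y is the line along which they close (so a half turn about z gives the same grasp; the last joint's range is limited). The gripper opens to 85 mm and grips with 20 to 120 N. Pads are 22 mm wide; open, the fingers measure 114 mm over their backs; the gripper's body (76 mm by 85 mm) begins 54 mm behind the grasp point. The pads swing forward as they close: fully open they stand 13 mm farther back than shut.
Start: joints at [1.129, 0.238, -0.013, 1.319, 0, 1.571], TCP at [0.224, 0.475, 0.231] pointing down, gripper open.
Joint ranges: [-2.66, 2.66], [-1.03, 1.9], [-1.14, 1.46], [-1.82, 2.27], [-1.45, 1.34], [-3.14, 3.14]. Speed limits (rad/s): [2.22, 2.22, 2.79, 3.14, 3.14, 3.14].

## Interface

Orientations are given as a unit quaternion [x, y, z, w].
In Python, from cell import robot gives the robot as it stands.
- The arm moves only by the shell command python3 -m pendant 'ROWS' [FORCE]. ROWS is JSON, a list of rows, each a list of 3 entries, a list of its own where there are three numbers: the turn, a rotation vector about the tool's x, y, z in units of 360 degrees (1.0 is 360 degrees), then the shift along the tool's x, y, z in units of 200 mm (1.0 is 200 mm), then the closure, from -1 (fully open) to 1 (shut). In form: [[[rx, ry, rz], [x, y, z], hand], ...]. A call has 1 to 12 rows; each row is the pose to reach, as a shift and turn from the pose commanded when the call began, along the tool's axes at that moment, turning the shorter way round; what a row does not reach only later rows make up. A row lasts 1/8 s, in which the tool goes at most 62.5 mm and 10.7 degrees, less where a joint would pass 70% of its speed; a pose out of reach is approached as far as the arm can. A call with a number of a shift or a turn outside -1 to 1 is refused whole. A call with a gripper value outside its range is refused whole. The fingers move at their own pace and stop on an object; FORCE is the grip in N (left out, the last holds). Time passes only in rows, so rows that repeat a pose let the fingers close. It gives the time, the measured TCP pose, the force, the opening and the grip force at its end, in the units of the state.
- robot.state(): the state, without advancing time (a new reading comes with each control period).
- robot.snapshot(name): name is "scene" or "side" or "wrist"; returns the picture (400x640x3 uint8, red, green, blue); there is no depth.
- robot.get_calibration(name): a dict with "mtx" (3x3 intrinsics, pixels), "dist" ([k1, k2, p1, p2, k3] as OpenCV has them; the pictures are not rectified), "camera_from_world" (4x4, takes a point from world to camera coordinates). Camera axes: x right, y down, z forward; pixel columns grow to the right and rows downward; lengths in m; the calibration is good to about 2 mm. A picture is of the moment at which its call begins: read the wrist's pose just before it. get_calibration takes no time and is no camera call; for the wrist camera it gives the pose at the moment of the call.
- robot.close_job(): hands the job in; it is judged then, once.
The state is a dict: "clock": time; "joints": joint angles; "joint_vel": joint speeds; "effort": joint torques, N m; "eef_pos": TCP position; "tcp_rot": TCP orientation; "contact_force": force on the tool from outside, world axes, zero at the start; "torque": the same for the moment, N m; "opening": finger opening in m; "grasp_force": force on a finger pad.
Only numpy, scipy, OpenCV 4.12 (cv2) and the standard library are available. Lean on these libraries where they do the work, as an engineer would, in place of code of your own. Each camera call takes 0.05 s, during which the arm holds its last target. There are 200 camera calls.

## Working session

There is one attempt and no reset: what is moved stays moved. The work goes in short steps, Python scripts to look and compute and a shell command to move; the robot and the scene stay as the last step left them, time stands still between calls to the robot, and variables do not carry over. Pictures are saved under pics/ and viewed, at most 10 in all, crops included, and the job is handed in when it is done.

```bash
mkdir -p pics; ls; python3 - <<'E'
from cell import robot
import cv2
for n in("scene","side"):
    cv2.imwrite(f"pics/{n}0.png",robot.snapshot(n)[:,:,::-1])
s=robot.state();print(s)
print(robot.grasp_offset)
for n in("scene","side"):
    c=robot.get_calibration(n);print(c)
E
```

```text
pics
{'clock': 0.1, 'joints': array([ 1.12898641e+00,  2.38724896e-01, -1.41793192e-02,  1.31919070e+00,
       -1.25995903e-05,  1.57081112e+00]), 'joint_vel': array([-0.00132774, -0.00146498,  0.00158316,  0.00177137, -0.00066893,
        0.00198473]), 'effort': array([-9.23884227e-05, -5.39718997e+01,  3.46998882e+01,  1.34707041e-02,
       -6.70264271e-06, -8.84706196e-06]), 'eef_pos': array([0.22432081, 0.47424869, 0.23073611]), 'tcp_rot': array([ 2.19119845e-01,  9.75697736e-01, -6.34897062e-04, -1.36117106e-04]), 'contact_force': array([-0.0736418 ,  0.17423704, -0.47083633]), 'torque': array([-0.02058526,  0.04208001,  0.07680588]), 'grasp_force': 0.0, 'opening': 0.08538369965611342}
0.0187
{'mtx': array([[392.78418521,   0.        , 319.31043643],
       [  0.        , 392.78418521, 192.90129658],
       [  0.        ,   0.        ,   1.        ]]), 'dist': array([0.02277499, 0.        , 0.        , 0.        , 0.        ]), 'camera_from_world': array([[ 0.65360654,  0.75682   ,  0.00468861, -0.26170175],
       [ 0.54096802, -0.46284155, -0.70223309, -0.20350858],
       [-0.52929396,  0.46152052, -0.71193168,  1.40677073],
       [ 0.        ,  0.        ,  0.        ,  1.        ]])}
{'mtx': array([[392.51579234,   0.        , 321.89504461],
       [  0.        , 392.51579234, 197.88017658],
       [  0.        ,   0.        ,   1.        ]]), 'dist': array([0.00785037, 0.        , 0.        , 0.        , 0.        ]), 'camera_from_world': array([[ 0.99955911, -0.02553223,  0.01515572, -0.4812713 ],
       [-0.00546981, -0.66004608, -0.7512052 ,  0.06099124],
       [ 0.02918342,  0.7507911 , -0.65989473,  1.25331675],
       [ 0.        ,  0.        ,  0.        ,  1.        ]])}
```

View pics/scene0.png

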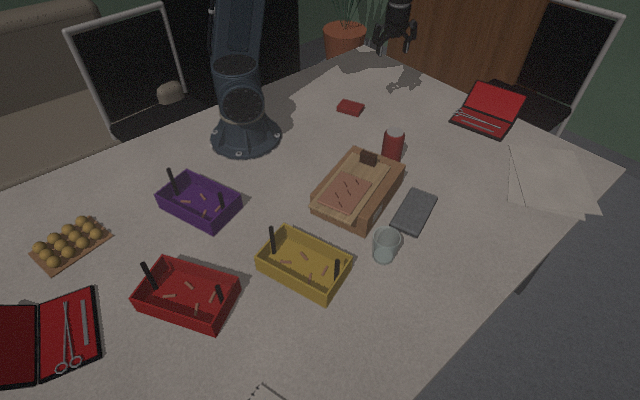

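View pics/side0.png

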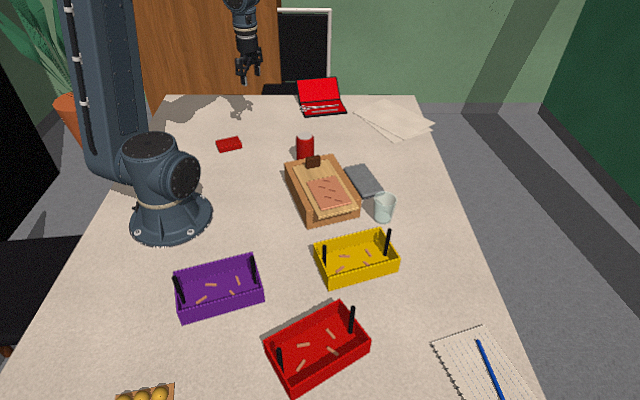

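The scene picture shows the board on its carton at about (355,190), with the dark grip rib at (368,157) and the pink pad at (347,192). The yellow tub is at (304,264). In the side picture the rib is at (313,161) and the yellow tub at (356,257).

Candidates:
- **Tub:** yellow (304,264), purple (199,201) and red (186,294) in the scene picture. I choose yellow.
- **Grip:** the dark block at (368,157). The red box at (350,107) and the can at (393,145) are not it.

Next is a close crop of each view.

```bash
python3 - <<'E'
import cv2
a=cv2.imread("pics/scene0.png")[135:310,245:445];a=cv2.resize(a,None,fx=3.4,fy=3.4,interpolation=cv2.INTER_CUBIC)
b=cv2.imread("pics/side0.png")[145:295,275:410];b=cv2.resize(b,None,fx=4,fy=4,interpolation=cv2.INTER_CUBIC)
for im,x0,y0,f in((a,245,135,3.4),(b,275,145,4)):
    im[:]=cv2.convertScaleAbs(im,alpha=1.4)
    for v in range(0,640,20):
        x=int((v-x0)*f);y=int((v-y0)*f)
        if 0<=x<im.shape[1]: cv2.line(im,(x,0),(x,8),(0,0,255),2);cv2.putText(im,str(v),(x,20),0,.4,(0,0,255),1)
        if 0<=y<im.shape[0]: cv2.line(im,(0,y),(8,y),(0,0,255),2);cv2.putText(im,str(v),(10,y),0,.4,(0,0,255),1)
cv2.imwrite("pics/a.png",a);cv2.imwrite("pics/b.png",b)
E
```

```text
(no output)
```

View pics/a.png

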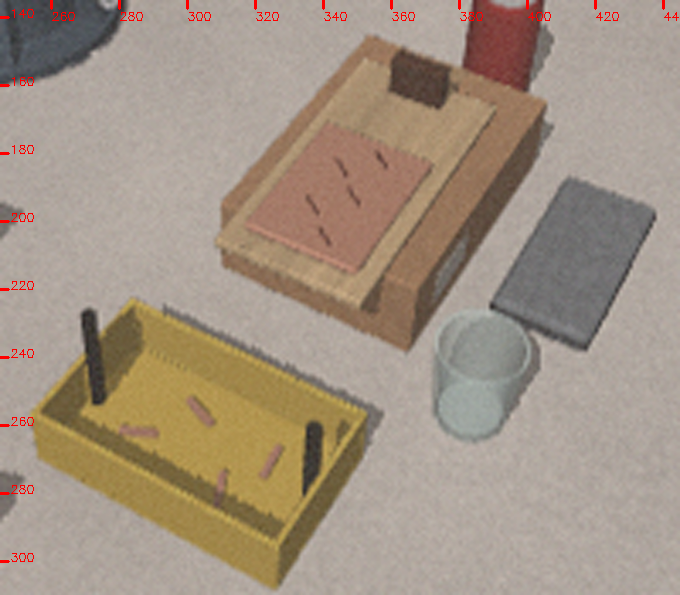

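View pics/b.png

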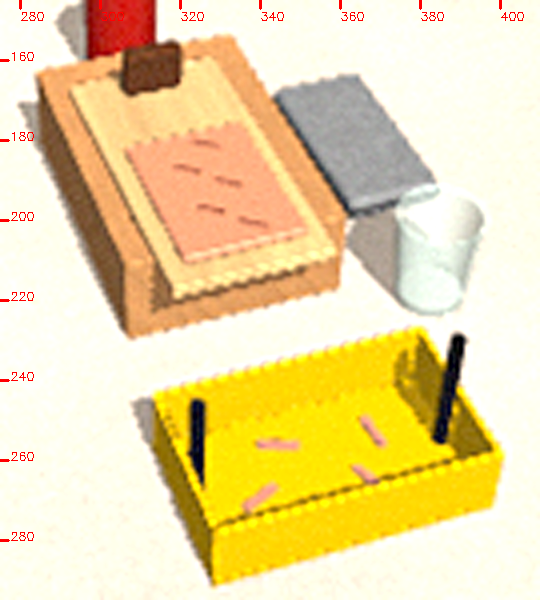

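The crops confirm the choice. In the scene crop the rib is at (420,78), the board corners are at (365,60), (495,105), (362,300) and (220,238), and the yellow tub's post tops are at (89,311) and (314,425). In the side crop the post tops are at (197,402) and (458,338). Now I cast rays at the known heights.

```bash
cat > h.py <<'E'
import numpy as np,cv2
from cell import robot
def cast(cal,px,z):
    px=np.array(px,float).reshape(-1,1,2)
    n=cv2.undistortPoints(px,cal["mtx"],cal["dist"]).reshape(-1,2)
    T=cal["camera_from_world"];R=T[:3,:3];c=-R.T@T[:3,3]
    d=np.c_[n,np.ones(len(n))]@R
    return c+d*((z-c[2])/d[:,2])[:,None]
E
python3 - <<'E'
from h import *
P={"board FL FR TL TR":(.09,[(362,300),(220,238),(495,105),(365,60)],[(335,255),(178,290),(213,60),(72,90)]),
"tub iR iL oL oR":(.058,[(133,300),(367,413),(280,543),(35,413)],[(152,395),(427,328),(500,450),(212,525)]),
"post R L":(.11,[(89,311),(314,425)],[(197,402),(458,338)]),
"carton FL FR TL TR":(.08,[(410,280),(221,205),(545,102),(373,37)],[(345,222),(126,260),(233,38),(40,75)]),
"rib top far edge":(.13,[(398,48),(450,68)],[(125,50),(180,42)]),
"can top":(.118,[(503,0)],[(120,-40)])}
for k,(z,a,b) in P.items():
    A=cast(robot.get_calibration("scene"),np.array(a)/3.4+[245,135],z)
    B=cast(robot.get_calibration("side"),np.array(b)/4+[275,145],z)
    print(k);print(np.c_[A[:,:2],B[:,:2],((A+B)/2)[:,:2]].round(3))
    m=((A+B)/2)[:,:2]
    if len(m)==4: print("c",m.mean(0).round(4), "ang",[np.degrees(np.arctan2(*(m[i]-m[j])[::-1])).round(1) for i,j in((0,1),(2,3),(0,2),(1,3))])
E
```

```text
board FL FR TL TR
[[ 0.589 -0.055  0.588 -0.064  0.589 -0.059]
 [ 0.471 -0.095  0.471 -0.1    0.471 -0.098]
 [ 0.505  0.187  0.507  0.183  0.506  0.185]
 [ 0.388  0.144  0.387  0.14   0.388  0.142]]
c [0.4883 0.0425] ang [np.float64(18.0), np.float64(19.8), np.float64(-71.3), np.float64(-70.9)]
tub iR iL oL oR
[[ 0.455 -0.171  0.451 -0.172  0.453 -0.171]
 [ 0.651 -0.107  0.654 -0.109  0.652 -0.108]
 [ 0.688 -0.225  0.687 -0.225  0.688 -0.225]
 [ 0.494 -0.29   0.489 -0.285  0.491 -0.287]]
c [ 0.5711 -0.1977] ang [np.float64(-162.2), np.float64(17.7), np.float64(167.2), np.float64(48.2)]
post R L
[[ 0.479 -0.226  0.48  -0.225  0.48  -0.226]
 [ 0.659 -0.169  0.66  -0.169  0.66  -0.169]]
carton FL FR TL TR
[[ 0.593 -0.006  0.601 -0.016  0.597 -0.011]
 [ 0.436 -0.066  0.433 -0.057  0.435 -0.061]
 [ 0.525  0.233  0.526  0.229  0.525  0.231]
 [ 0.361  0.182  0.359  0.175  0.36   0.178]]
c [0.4792 0.0843] ang [np.float64(17.1), np.float64(17.6), np.float64(-73.5), np.float64(-72.6)]
rib top far edge
[[0.428 0.141 0.432 0.141 0.43  0.141]
 [0.476 0.155 0.477 0.152 0.476 0.154]]
can top
[[0.432 0.274 0.427 0.297 0.429 0.286]]
```

The two views agree to within a centimetre. The board's yaw is about -71°, the tub axis about -72.4°, and the rib is near (0.454, 0.141). I need about 0.124 m of travel. I'll go above the rib in two calls.

```bash
python3 -m pendant '[[[0,0,-0.02],[-0.22,-0.13,0.02],-1],[[0,0,-0.045],[-0.5,-0.29,0.05],-1],[[0,0,-0.07],[-0.75,-0.44,0.08],-0.5],[[0,0,-0.09],[-0.9,-0.51,0.1],-0.2],[[0,0,-0.1228],[-0.9,-0.51,0.1],-0.2],[[0,0,-0.1228],[-0.9,-0.51,0.1],-0.2]]'
cat >> h.py <<'E'
from scipy.spatial.transform import Rotation as Ro
def plan(pos,yaw_y):
    "shift/turn in pendant units from the measured pose to TCP pos, tool down, tool y at yaw_y deg"
    s=robot.state();R=Ro.from_quat(s["tcp_rot"]);a=np.radians(yaw_y)
    y=np.array([np.cos(a),np.sin(a),0]);z=np.array([0,0,-1.]);T=Ro.from_matrix(np.c_[np.cross(y,z),y,z])
    print("t",s["clock"],"pos",s["eef_pos"].round(4),"open",s["opening"],"F",s["contact_force"].round(1),s["torque"].round(2))
    print("turn",((R.inv()*T).as_rotvec()/2/np.pi).round(4),"shift",(R.inv().apply(np.array(pos)-s["eef_pos"])/.2).round(4))
E
python3 -c "
from h import *
plan([.454,.141,.19],108.9)"
```

```text
clock: 0.85
eef_pos: [0.3437, 0.3049, 0.2111]
tcp_rot: [-0.163, 0.987, -0.0, -0.0]
contact_force: [0.3, -0.3, 0.1]
opening: 0.0511
grasp_force: 0.0
t 0.85 pos [0.3437 0.3049 0.2111] open 0.05113769671892822 F [ 0.3 -0.3  0.1] [ 0.05 -0.05 -0.04]
turn [-0.     -0.0001 -0.0002] shift [-0.2578 -0.9536  0.1055]
```

```bash
python3 -m pendant '[[[0,0,0],[-0.06,-0.24,0.02],-0.2],[[0,0,0],[-0.13,-0.5,0.05],-0.2],[[0,0,0],[-0.2,-0.75,0.08],-0.2],[[0,0,0],[-0.258,-0.954,0.105],-0.2],[[0,0,0],[-0.258,-0.954,0.105],-0.2],[[0,0,0],[-0.258,-0.954,0.105],-0.2]]'
python3 - <<'E'
from h import *
c=robot.get_calibration("wrist");im=robot.snapshot("wrist")
cv2.imwrite("pics/w1.png",im[:,:,::-1])
np.save("w1.npy",c,allow_pickle=True)
plan([.454,.141,.19],108.9)
p,_=cv2.projectPoints(np.array([[.454,.141,.13]]),cv2.Rodrigues(c["camera_from_world"][:3,:3])[0],c["camera_from_world"][:3,3],c["mtx"],c["dist"]);print(p)
E
```

```text
clock: 1.6
eef_pos: [0.4538, 0.142, 0.1902]
tcp_rot: [-0.163, 0.987, 0.0, -0.0]
contact_force: [-0.6, -0.7, -0.3]
opening: 0.0511
grasp_force: 0.0
t 1.65 pos [0.4537 0.1424 0.1903] open 0.05102780561945303 F [-0.2  0.8 -0.7] [-0.    0.01 -0.07]
turn [ 0.     -0.0001 -0.0001] shift [ 0.0007 -0.0069  0.0014]
[[[314.03921705 214.45809497]]]
```

View pics/w1.png

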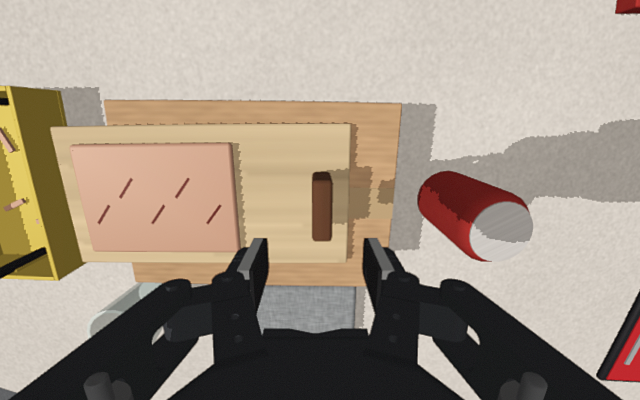

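The wrist picture shows the rib between the fingers' line at (312–331, 172–241). The board top corners are at (51,127), (78,262), (350,124) and (348,263). The fingers clear the can.

```bash
python3 - <<'E'
from h import *
c=np.load("w1.npy",allow_pickle=True).item()
im=cv2.imread("pics/w1.png");hsv=cv2.cvtColor(im,cv2.COLOR_BGR2HSV)
m=((im.max(2)<125)&(hsv[...,1]>90)&(hsv[...,0]<20)).astype(np.uint8);m[:,:290]=0;m[:,345:]=0;m[:150]=0;m[255:]=0
k=max(cv2.findContours(m,0,2)[0],key=cv2.contourArea);r=cv2.minAreaRect(k);b=cv2.boxPoints(r);print(r)
C=cast(c,b,.13);print("rib top",C[:,:2].round(4),C.mean(0).round(4))
B=cast(c,[(78,262),(51,127),(348,263),(350,124)],.09);print("board",B.round(4),B.mean(0).round(4))
for i,j in((0,1),(2,3),(0,2),(1,3)):print(np.degrees(np.arctan2(*(B[i]-B[j])[1::-1])).round(1),np.linalg.norm(B[i]-B[j]).round(4))
K=cast(c,[(104,100),(401,104)],.08);print("carton R edge",K.round(3),np.degrees(np.arctan2(*(K[0]-K[1])[1::-1])))
E
```

```text
((321.9999694824219, 205.49996948242188), (68.99998474121094, 19.999996185302734), 90.0)
rib top [[0.4229 0.1289]
 [0.4182 0.1427]
 [0.4694 0.161 ]
 [0.4744 0.1462]] [0.4463 0.1447 0.13  ]
board [[ 0.5888 -0.0586  0.09  ]
 [ 0.4651 -0.0943  0.09  ]
 [ 0.5031  0.1919  0.09  ]
 [ 0.382   0.1481  0.09  ]] [0.4848 0.0468 0.09  ]
16.1 0.1288
19.9 0.1287
-71.1 0.2647
-71.1 0.2562
carton R edge [[ 0.43  -0.059  0.08 ]
 [ 0.352  0.185  0.08 ]] -72.25210135799306
```

```bash
python3 -c "
from h import *
plan([.451,.142,.097],108.9)"
```

```text
t 1.65 pos [0.4537 0.1424 0.1903] open 0.05102780561945303 F [-0.2  0.8 -0.7] [-0.    0.01 -0.07]
turn [ 0.     -0.0001 -0.0001] shift [0.0131 0.0026 0.4664]
```

```bash
python3 -m pendant '[[[0,0,0],[0.013,0,0.12],-0.2],[[0,0,0],[0.013,0,0.26],-0.2],[[0,0,0],[0.013,0,0.38],-0.2],[[0,0,0],[0.013,0,0.465],-0.2],[[0,0,0],[0.013,0,0.465],-0.2]]' 60; python3 -m pendant '[[[0,0,0],[0,0,0],0.2],[[0,0,0],[0,0,0],0.3],[[0,0,0],[0,0,0],0.4],[[0,0,0],[0,0,0],0.5],[[0,0,0],[0,0,0],0.7],[[0,0,0],[0,0,0],1],[[0,0,0],[0,0,0],1],[[0,0,0],[0,0,0],1]]' 60
python3 - <<'E'
from h import *
cv2.imwrite("pics/w2.png",robot.snapshot("wrist")[:,:,::-1]);np.save("w2.npy",robot.get_calibration("wrist"),allow_pickle=True)
plan([.451,.142,.097],108.9)
E
```

```text
clock: 2.28
eef_pos: [0.4504, 0.1416, 0.0966]
tcp_rot: [-0.165, 0.986, -0.0, -0.001]
contact_force: [0.2, -0.3, 0.3]
opening: 0.051
grasp_force: 0.0
clock: 3.28
eef_pos: [0.4521, 0.1411, 0.0979]
tcp_rot: [-0.164, 0.986, 0.0, 0.001]
contact_force: [-1.2, 3.7, 6.5]
opening: 0.0155
grasp_force: 59.5
t 3.325 pos [0.4521 0.1411 0.0979] open 0.01546800381078449 F [-1.9  4.7  6.8] [ 0.75  0.31 -0.01]
turn [ 0.0001  0.0002 -0.    ] shift [0.0036 0.0059 0.0045]
```

View pics/w2.png

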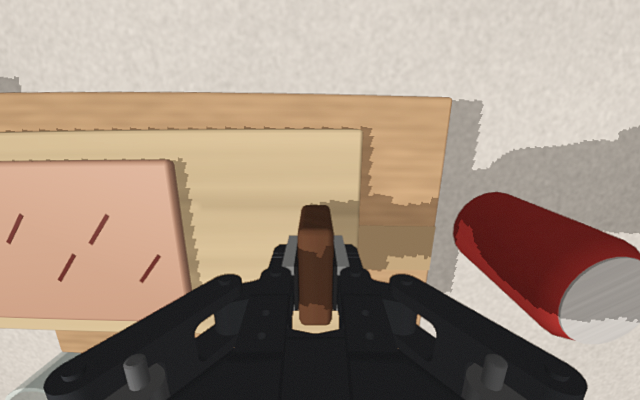

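The rib is gripped squarely at (315,265), with the opening at 15.5 mm. Next I slide most of the way, stopping about 20 mm short, and correct the yaw.

```bash
python3 -c "
from h import *
plan([.494,.0454,.0979],107.6)"
```

```text
t 3.325 pos [0.4521 0.1411 0.0979] open 0.01546800381078449 F [-1.9  4.7  6.8] [ 0.75  0.31 -0.01]
turn [0.0001 0.0002 0.0036] shift [-4.340e-02 -5.207e-01 -2.000e-04]
```

```bash
python3 -m pendant '[[[0,0,0],[-0.001,-0.015,0],1],[[0,0,0.0003],[-0.004,-0.05,0],1],[[0,0,0.0007],[-0.008,-0.1,0],1],[[0,0,0.001],[-0.012,-0.15,0],1],[[0,0,0.0014],[-0.017,-0.2,0],1],[[0,0,0.0018],[-0.022,-0.26,0],1],[[0,0,0.0022],[-0.027,-0.32,0],1],[[0,0,0.0026],[-0.031,-0.38,0],1],[[0,0,0.003],[-0.036,-0.44,0],1],[[0,0,0.0034],[-0.04,-0.49,0],1],[[0,0,0.0036],[-0.043,-0.52,0],1],[[0,0,0.0036],[-0.043,-0.52,0],1]]'
python3 - <<'E'
from h import *
plan([.500,.0263,.0979],107.6)
a=cv2.resize(robot.snapshot("scene")[190:310,245:405,::-1],None,fx=4.8,fy=4.8,interpolation=cv2.INTER_CUBIC)
b=cv2.resize(robot.snapshot("side")[150:295,265:425,::-1],None,fx=4,fy=4,interpolation=cv2.INTER_CUBIC)
cv2.imwrite("pics/a3.png",cv2.convertScaleAbs(a,alpha=1.4));cv2.imwrite("pics/b3.png",b)
E
```

```text
clock: 4.82
eef_pos: [0.494, 0.0449, 0.0979]
tcp_rot: [-0.153, 0.988, 0.0, 0.001]
contact_force: [-1.5, 1.5, 6.0]
opening: 0.0152
grasp_force: 59.5
t 4.825 pos [0.494  0.0449 0.0979] open 0.015206436388869359 F [-1.5  1.5  6. ] [ 0.34  0.14 -0.03]
turn [-0.      0.0002 -0.0001] shift [-0.0005 -0.0975  0.0002]
```

View pics/a3.png

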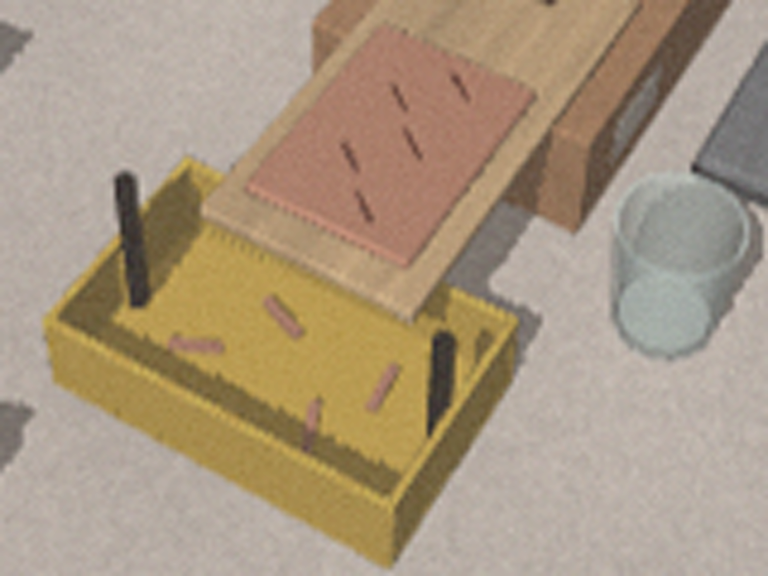

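View pics/b3.png

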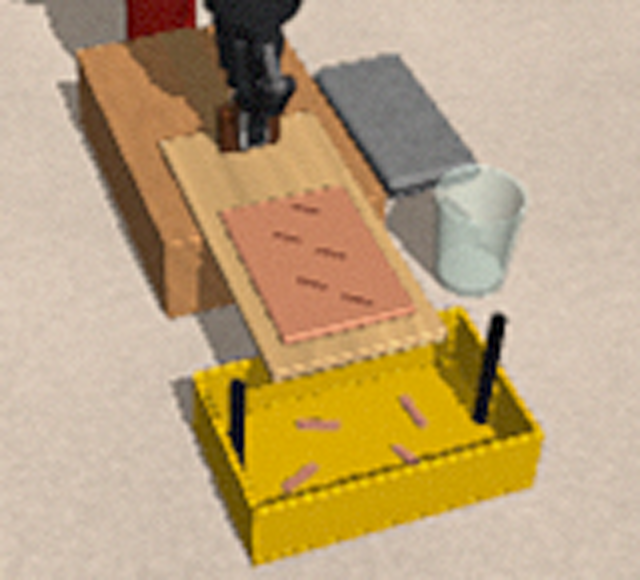

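The board now reaches over the tub. In the scene crop the front top corners are at (203,210) and (413,315), and the post tops are at (125,178) and (443,338). In the side crop they are at (275,372) and (442,332), with posts at (238,383) and (497,319).

```bash
python3 - <<'E'
from h import *
cs,cd=robot.get_calibration("scene"),robot.get_calibration("side")
def two(a,b,z):
    A=cast(cs,np.array(a)/4.8+[245,190],z)[:,:2];B=cast(cd,np.array(b)/4+[265,150],z)[:,:2];return A,B
fr=two([(203,210),(413,315)],[(275,372),(442,332)],.09)
po=two([(125,178),(443,338)],[(238,383),(497,319)],.11)
ri=two([(188,158),(517,320),(395,500),(48,322)],[(196,376),(457,310),(541,433),(254,507)],.058)
for n,f,p,r in zip(("scene","side","mean"),(*fr,(fr[0]+fr[1])/2),(*po,(po[0]+po[1])/2),(*ri,(ri[0]+ri[1])/2)):
    for k,l in((p,"posts"),(np.array([(r[0]+r[3])/2,(r[1]+r[2])/2]),"rim")):
        v=k[1]-k[0];L=np.linalg.norm(v);v/=L;u=np.array([v[1],-v[0]])
        print(n,l,"ang",np.degrees(np.arctan2(v[1],v[0])).round(2),"len",L.round(4),"R,L to go mm",((k[0]-f)@u*1e3).round(1),"lateral R,L mm from mid",((f-k.mean(0))@v*1e3).round(1))
E
```

```text
scene posts ang 17.69 len 0.188 R,L to go mm [16.4 16.6] lateral R,L mm from mid [-58.   68.3]
scene rim ang 18.43 len 0.2053 R,L to go mm [17.3 15.9] lateral R,L mm from mid [-59.4  66.9]
side posts ang 17.41 len 0.1872 R,L to go mm [18.3 17.2] lateral R,L mm from mid [-60.4  62.7]
side rim ang 17.36 len 0.2037 R,L to go mm [19.1 18.2] lateral R,L mm from mid [-59.4  63.7]
mean posts ang 17.55 len 0.1876 R,L to go mm [17.4 16.9] lateral R,L mm from mid [-59.2  65.5]
mean rim ang 17.89 len 0.2045 R,L to go mm [18.2 17. ] lateral R,L mm from mid [-59.4  65.3]
```

```bash
python3 -m pendant '[[[0,0,0],[0.001,-0.012,0],1],[[0,0,0],[0.004,-0.035,0],1],[[0,0,0],[0.007,-0.06,0],1],[[0,0,0],[0.01,-0.08,0],1],[[0,0,0],[0.01,-0.087,0],1],[[0,0,0],[0.01,-0.087,0],1],[[0,0,0],[0.01,-0.087,0],1],[[0,0,0],[0.01,-0.087,0],1]]'
python3 - <<'E'
from h import *
plan([.500,.0263,.0979],107.6)
a=cv2.resize(robot.snapshot("scene")[200:280,260:360,::-1],None,fx=4,fy=4,interpolation=cv2.INTER_CUBIC)
b=cv2.resize(robot.snapshot("side")[215:295,310:410,::-1],None,fx=4,fy=4,interpolation=cv2.INTER_CUBIC)
cv2.imwrite("pics/f.png",np.hstack([cv2.convertScaleAbs(a,alpha=1.4),b]))
E
```

```text
clock: 5.92
eef_pos: [0.4972, 0.0284, 0.0979]
tcp_rot: [-0.153, 0.988, 0.0, 0.001]
contact_force: [-1.3, 5.5, 5.9]
opening: 0.0154
grasp_force: 59.5
t 5.925 pos [0.4972 0.0284 0.0979] open 0.01536287841608416 F [-1.3  5.5  5.9] [ 0.92  0.21 -0.01]
turn [0.0001 0.0002 0.    ] shift [-0.0103 -0.0141  0.0002]
```

View pics/f.png

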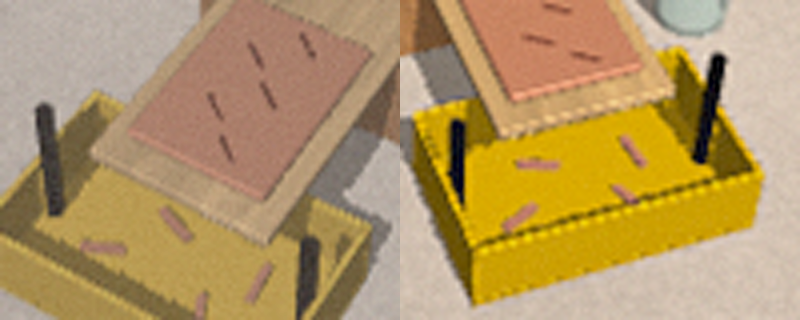

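The front edge is near the posts. In the scene half the front corners are at (93,154) and (268,238), with post tops at (44,109) and (309,241). In the side half the corners are at (102,129) and (273,88), with posts at (57,125) and (317,60). One numeric check follows.

```bash
python3 - <<'E'
from h import *
A=lambda px,z:cast(robot.get_calibration("scene"),np.array(px)/4+[260,200],z)[:,:2]
B=lambda px,z:cast(robot.get_calibration("side"),np.array(px)/4+[310,215],z)[:,:2]
fs=[A([(93,154),(268,238)],.09),B([(102,129),(273,88)],.09)];ps=[A([(44,109),(309,241)],.11),B([(57,125),(317,60)],.11)]
for f,k in zip(fs+[sum(fs)/2],ps+[sum(ps)/2]):
    v=k[1]-k[0];v/=np.linalg.norm(v);u=np.array([v[1],-v[0]]);print(((k[0]-f)@u*1e3).round(1),((f-k.mean(0))@v*1e3).round(1))
print(robot.state()["joint_vel"].round(4))
E
```

```text
[-0.8  1.8] [-57.9  65.8]
[3.9 2. ] [-60.4  64.3]
[1.6 1.9] [-59.1  65.1]
[ 0.0004  0.0005  0.0006 -0.0002 -0.0012  0.0004]
```

```bash
python3 -m pendant '[[[0,0,0],[0.002,-0.004,0],1],[[0,0,0],[0.003,-0.007,0],1],[[0,0,0],[0.003,-0.007,0],1],[[0,0,0],[0.003,-0.007,0],1],[[0,0,0],[0.003,-0.007,0],1],[[0,0,0],[0.003,-0.007,0],1]]' && python3 -c "
from cell import robot
print(robot.close_job())"
```

```text
clock: 6.78
eef_pos: [0.4972, 0.027, 0.0979]
tcp_rot: [-0.153, 0.988, 0.001, 0.001]
contact_force: [0.8, 5.4, 6.4]
opening: 0.0152
grasp_force: 59.4
the job is handed in; nothing more can be done
None
```

I handed the job in at 6.8 s with the arm still holding the board level and still; by my last camera check plus a final 1.4 mm move, its front edge is in line with both posts to within 1–2 mm, about 20 mm clear of each post, and nothing else was touched.

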